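# Arm the guarded switch on the deck box

### The arm

A 6-joint arm with a two-finger parallel gripper is mounted at the origin on the work surface. World frame = base frame: x ahead of the robot, y to its left, z up, the work surface at z = 0. Lengths are in m, angles in rad, forces in N, time in s.
With the tool pointing down it reaches from about 0.35 to 0.775 m from the base axis. Payload 7.3 kg.
Tool frame: the origin (TCP) lies at the very end of the fingers, on their centre line; the grasp point (between the pads) lies 19 mm behind it (env.tcp_to_grasp is the distance from the TCP to the grasp point, in m); z points along the fingers, y is the line along which they close (so a half turn about z gives the same grasp; the last joint's range is limited). The gripper opens to 92 mm and grips with 3 to 60 N. Pads are 19 mm wide; open, the fingers measure 130 mm over their backs; the gripper's body (75 mm by 190 mm) begins 47 mm behind the grasp point.
Start: joints at [1.198, 0.342, 1.524, -0, 1.275, -0.146], TCP at [0.118, 0.512, 0.196] pointing down, gripper open.
Joint ranges: [-2.53, 2.53], [-0.77, 2.02], [0.04, 2.7], [-1, 4.14], [0.28, 2.66], [-3.11, 3.11]. Speed limits (rad/s): [2.57, 2.57, 3.14, 3.14, 3.14, 3.14].

### API

Orientations are given as a 3x3 rotation matrix whose columns are the frame's x, y, z axes.
In Python, from cell import env gives the robot as it stands.
- The arm moves only by the shell command python3 -m crank 'ROWS' [FORCE]. ROWS is JSON, a list of rows, each a list of 5 numbers: the shift along the tool's x, y, z in units of 0.2 m (1.0 is 0.2 m), then the turn about the tool's z in units of 45 degrees (1.0 is 45 degrees), then the opening in per cent of the stroke, from 0 (shut) to 100 (fully open). In form: [[tx, ty, tz, yaw, claw], ...]. A call has 1 to 20 rows; each row is the pose to reach, as a shift and turn from the pose commanded when the call began, along the tool's axes at that moment; what a row does not reach only later rows make up. A row lasts 1/10 s, in which the tool goes at most 50 mm and 8.59 degrees, less where a joint would pass 70% of its speed; a pose out of reach is approached as far as the arm can. A call with a number of a shift or a turn outside -1 to 1 is refused whole. A call with a gripper value outside its range is refused whole. The fingers move at their own pace and stop on an object; FORCE is the grip in N (left out, the last holds). Time passes only in rows, so rows that repeat a pose let the fingers close. It gives the time, the measured TCP pose, the force, the opening and the grip force at its end, in the units of the state.
- env.read_state(): the state, without advancing time (a new reading comes with each control period).
- env.capture(name): name is "scene" or "top" or "wrist"; returns the picture (420x560x3 uint8, red, green, blue); there is no depth.
- env.camera_info(name): a dict with "mtx" (3x3 intrinsics, pixels), "cam_to_world" (4x4, takes a point from camera to world coordinates). Camera axes: x right, y down, z forward; pixel columns grow to the right and rows downward; lengths in m; the calibration is good to about 2 mm. A picture is of the moment at which its call begins: read the wrist's pose just before it. camera_info takes no time and is no camera call; for the wrist camera it gives the pose at the moment of the call.
- env.job_done(): hands the job in; it is judged then, once.
Trained networks look in the newest picture that a camera, given by its name, has taken for a name from the list of things; names that differ only in an ending like _2 or _b are one class to them, and where a whole thing is asked for, a point or a joint stands for the part that bears it (a point fixed in the world has none). Each returns a list of dicts, best first, with "score" (0 to 1); they miss things now and then, are a little off and sometimes report something else, mostly with a low value. They report only what shows in the picture. A call takes as long as a camera call. They do not tell look-alikes from the thing itself.
- env.search_frame(name, camera): "position" ([x, y, z] in m, in world coordinates, good to about 4 mm: the middle of the surface that is visible of it).
- env.trace(name, camera): "region" (420x560 bool, what is visible of it).
The state is a dict: "time": time; "joint_pos": joint angles; "joint_vel": joint speeds; "joint_efforts": joint torques, N m; "eef_pos": TCP position; "tcp_rot": TCP orientation; "wrist_force": force on the tool from outside, world axes, zero at the start; "torque": the same for the moment, N m; "finger_gap": finger opening in m; "finger_force": force on a finger pad.
Only numpy, scipy, OpenCV 4.12 (cv2) and the standard library are available. Lean on these libraries where they do the work, as an engineer would, in place of code of your own. Each camera call takes 0.05 s, during which the arm holds its last target. There are 200 camera calls.

### The job

On the deck switch box with the red hood, swing the red safety hood right open, throw the toggle beneath it all the way over to the green-dot side, then bring the hood fully closed again without slamming it. Leave the yellow-hooded box and the other things on the table as they are.

Things in the scene. Friction and masses are not known exactly. Their poses are not given: they have to be found in the camera images.
- red_box: fixed grey switch box, 170 (x) x 120 (y) x 60 mm high, flat top; origin under its centre, z up. Toggle at x = y = 0 under a RED hood; 18 mm red dot at y = -46 mm is OFF, green dot at y = +46 mm is ON. Nothing else stands over 4 mm above the top. Turned up to 0.5 rad either way; at yaw 0 the tab faces the robot. Red and yellow boxes may swap places.
- red_cover (a joint): red hood's hinge, rad: 0 closed; grows as its tab end swings up and over away from the robot; 1.9 at the stop, leaning back past upright. Stiff (0.04 N m): it stays at any angle where it is left, also half shut. Closed, it covers x = -32..+36, y = -28..+28 mm of the box and reaches z = 103 mm. Fully open it leaves the toggle free from above.
- red_tab (a point): grip point on the red hood's lifting tab: flat, 18 mm wide (box y), 6 mm thick, 32 mm long, out from the top edge of the hood's free end. The point is 18 mm out from the hood's wall, mid-width, mid-thickness. Closed: x = -50, y = 0, z = 100 mm in the box frame, 37 mm free beneath; it turns with the hood, 94 mm from the hinge pin.
- red_hinge (a point): middle of the red hood's hinge pin, at x = +36, y = 0, z = 62 mm in the box frame (fixed; axes as the box; the hood turns about y)
- red_toggle (a joint): the red hood's toggle lever, rad: 0 at the OFF stop (leaning 0.4 rad to -y of the box, red dot), 0.8 at the ON stop (leaning 0.4 rad to +y, green dot). It has friction only (0.03 N m, about 1 N at the tip), no snap, so it stays where it is pushed; push it right to the stop.
- red_lever_tip (a point): centre of the 10 mm ball on the end of the red hood's steel toggle lever (7 mm thick, 29 mm from its pivot to this point; the pivot is at x = y = 0, z = 62 mm in the box frame; its top stands about 34 mm above the box top)
- yellow_box: fixed grey switch box, 170 (x) x 120 (y) x 60 mm high, flat top; origin under its centre, z up. The same box with a YELLOW hood; not to be touched. Same layout and heights as the red one.
- yellow_cover (a joint): hinge of the yellow hood, rad, 0 closed; leave it
- yellow_toggle (a joint): toggle under the yellow hood, rad; leave it
- meter: orange handheld meter, 150 x 75 x 37 mm, lying flat; loose bystander, origin at its underside
- tape: black roll of tape, 56 mm across, 18 mm high, lying flat; loose bystander, origin at its underside
- screwdriver: screwdriver 180 mm long, lying flat; loose bystander
- plug: blue connector plug, about 75 x 60 x 16 mm; loose bystander, origin at its underside
- mug: blue mug, 80 mm across, 90 mm high; loose bystander, origin at its underside
- grease_can: green can, 60 mm across, 70 mm high; loose bystander, origin at its underside
There are look-alikes about, which are no part of the job. Leave any blue look-alike of the red_box alone.

How it is judged:
By the outcome, as a careful person would: the job done as asked, in the order asked, and still so for the second after the job is handed in, with the robot touching nothing.
It also fails if it takes over 70 s, if anything falls off the work surface, if the arm or the gripper's body presses on something with over 40 N, if the wrist force passes 120 N, or if a joint passes its speed limit or range.

## Working session

There is one attempt and no reset: what is moved stays moved. The work goes in short steps, Python scripts to look and compute and a shell command to move; the robot and the scene stay as the last step left them, time stands still between calls to the robot, and variables do not carry over. Pictures are saved under pics/ and viewed, at most 10 in all, crops included, and the job is handed in when it is done.

```bash
mkdir -p pics; ls; python3 - <<'E'
from cell import env
import cv2,numpy as np
for c in ["scene","top"]:
    im=env.capture(c); cv2.imwrite(f"pics/{c}0.png",im[:,:,::-1])
    for n in ["red_box","red_tab","red_hinge","yellow_box"]:
        try: print(c,n,[(np.round(d["position"],3).tolist(),round(d["score"],2)) for d in env.search_frame(n,c)])
        except Exception as e: print(n,e)
    i=env.camera_info(c);print(np.round(i["mtx"],1).tolist(),np.round(i["cam_to_world"],3).tolist())
s=env.read_state();print(s["tcp_rot"],s["eef_pos"],s["time"])
E
```

```text
pics
scene red_box [([0.556, 0.208, 0.056], 0.92), ([0.553, 0.397, 0.061], 0.57)]
scene red_tab [([0.533, 0.197, 0.103], 0.86), ([0.533, 0.393, 0.1], 0.76), ([0.552, -0.005, 0.022], 0.62)]
scene red_hinge [([0.557, 0.399, 0.059], 0.96), ([0.557, 0.206, 0.063], 0.81)]
scene yellow_box [([0.561, -0.181, 0.061], 0.68)]
[[380.9, 0.0, 280.6], [0.0, 380.9, 208.8], [0.0, 0.0, 1.0]] [[-0.539, 0.609, -0.582, 1.002], [0.842, 0.396, -0.365, 0.349], [0.008, -0.687, -0.726, 0.636], [0.0, 0.0, 0.0, 1.0]]
top red_box [([0.525, 0.191, 0.058], 0.78), ([0.518, 0.384, 0.061], 0.71)]
top red_tab [([0.52, 0.194, 0.099], 0.96), ([0.516, 0.395, 0.099], 0.86), ([0.749, -0.179, 0.04], 0.53)]
top red_hinge [([0.521, 0.192, 0.06], 0.94), ([0.524, 0.385, 0.065], 0.94)]
top yellow_box [([0.532, -0.194, 0.061], 0.7)]
[[530.6, 0.0, 283.9], [0.0, 530.6, 204.7], [0.0, 0.0, 1.0]] [[-0.004, -0.997, 0.08, 0.442], [-1.0, 0.002, -0.021, 0.065], [0.021, -0.08, -0.997, 1.211], [0.0, 0.0, 0.0, 1.0]]
[[-9.74388281e-01  2.24872134e-01 -1.04391219e-05]
 [ 2.24872135e-01  9.74388281e-01 -1.47319898e-05]
 [ 6.85894402e-06 -1.67021458e-05 -1.00000000e+00]] [0.11802276 0.51155081 0.19561018] 0.5
```

View pics/top0.png

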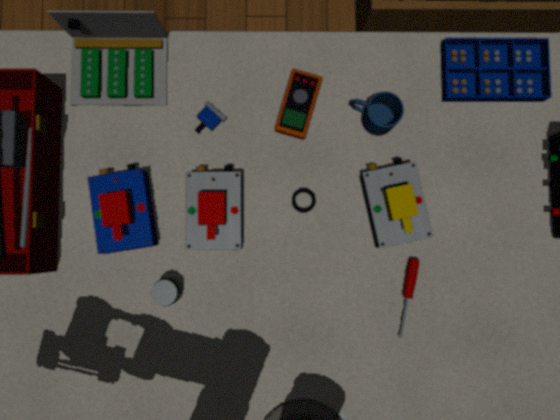

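View pics/scene0.png

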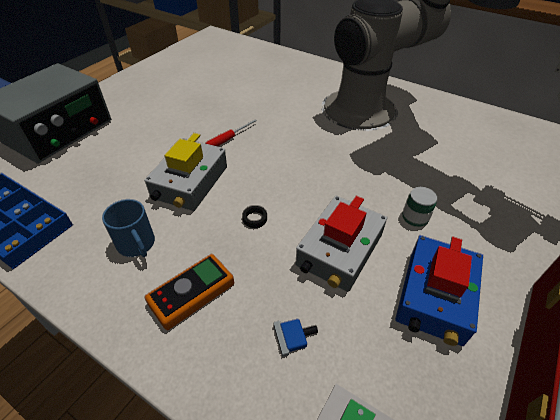

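The candidates in the top picture are: a blue box with a red hood at (117,210), which is the look-alike; a grey box with a red hood at (213,208); and a grey box with a yellow hood at (402,203). I choose the grey one at (213,208), whose green dot is at (192,210) on the +y side. In the scene view it is at (342,235). Next I'll measure from both views and check the choice in a close crop.

```bash
cat > h.py <<'E'
from cell import env
import cv2,numpy as np
def P(c):
    i=env.camera_info(c);T=np.linalg.inv(i["cam_to_world"]);return i["mtx"]@T[:3]
def ray(c,px):
    i=env.camera_info(c);d=i["cam_to_world"][:3,:3]@np.linalg.inv(i["mtx"])@np.array([*px,1]);return i["cam_to_world"][:3,3],d
def atz(c,px,z):
    o,d=ray(c,px);return o+d*(z-o[2])/d[2]
def tri(a,pa,b,pb):
    X=cv2.triangulatePoints(P(a),P(b),np.float64(pa).reshape(2,1),np.float64(pb).reshape(2,1));return (X[:3]/X[3]).ravel()
def proj(c,X):
    q=P(c)@np.append(X,1);return q[:2]/q[2]
E
python3 - <<'E'
from h import *
im={c:env.capture(c) for c in["scene","top"]}
def blobs(c,hue,win):
    h=cv2.cvtColor(im[c],cv2.COLOR_RGB2HSV); 
    m=(h[...,1]>120)&(h[...,2]>50)
    hh=h[...,0].astype(int)
    m&=((hh<10)|(hh>170)) if hue=="r" else ((hh>45)&(hh<85))
    w=np.zeros_like(m);x0,y0,x1,y1=win;w[y0:y1,x0:x1]=1
    n,l,s,ce=cv2.connectedComponentsWithStats((m&w).astype(np.uint8))
    return [(s[k,4],s[k,:4].tolist(),ce[k].round(2)) for k in range(1,n) if s[k,4]>8]
W={"top":(180,160,246,255),"scene":(295,190,388,290)}
for c in W:
    for hu in "rg": print(c,hu,blobs(c,hu,W[c]))
a=cv2.resize(im["top"][155:260,165:260],None,fx=4,fy=4,interpolation=2)
b=cv2.resize(im["scene"][185:290,292:392],None,fx=4,fy=4,interpolation=2)
cv2.imwrite("pics/c1.png",np.hstack([a,b])[:,:,::-1])
E
```

```text
top r [(np.int32(1032), [198, 191, 28, 48], array([211.08, 210.36])), (np.int32(41), [231, 207, 7, 7], array([234.  , 209.76]))]
top g [(np.int32(35), [189, 207, 6, 7], array([191.43, 210.23]))]
scene r [(np.int32(1297), [319, 196, 47, 51], array([344.61, 221.55]))]
scene g [(np.int32(51), [361, 238, 9, 7], array([364.86, 240.9 ]))]
```

View pics/c1.png

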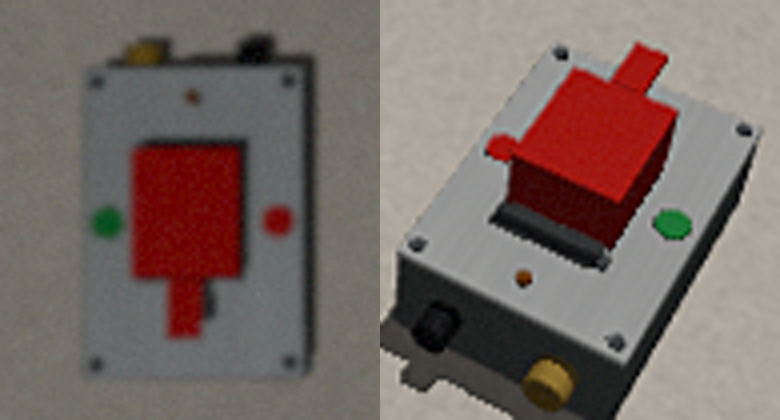

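The crop shows a grey box with a red hood. The green dot is at left in the top view and the tab points towards the robot, so the choice holds. I'll triangulate the screws, green dot and tab end.

```bash
python3 - <<'E'
from h import *
t=lambda x,y:((x+.5)/4-.5+165,(y+.5)/4-.5+155)
s=lambda x,y:((x-380+.5)/4-.5+292,(y+.5)/4-.5+185)
pts={"+x+y":(t(97,82),s(616,342)),"+x-y":(t(289,80),s(417,244)),"-x+y":(t(97,364),s(744,130)),"-x-y":(t(290,362),s(560,53)),
"green":((191.43,210.23),(364.86,240.9)),"tabL":(t(169,337),s(664,58)),"tabR":(t(202,337),s(638,45)),"ora":(t(193,97),s(524,278))}
R={}
for k,(a,b) in pts.items():
    X=tri("top",a,"scene",b);R[k]=X
    print(k,X.round(4),"z60 top",atz("top",a,.06).round(4)[:2],"scene",atz("scene",b,.06).round(4)[:2])
print("red top",atz("top",(234,209.76),.06))
c=np.mean([R[k] for k in("+x+y","+x-y","-x+y","-x-y")],0);print("centre",c)
d=R["+x+y"]+R["+x-y"]-R["-x+y"]-R["-x-y"];e=R["+x+y"]-R["+x-y"]+R["-x+y"]-R["-x-y"]
print("yaw",np.arctan2(d[1],d[0]),np.arctan2(-e[0],e[1]))
E
```

```text
+x+y [0.5998 0.2476 0.0592] z60 top [0.5997 0.2475] scene [0.6003 0.2479]
+x-y [0.6008 0.1433 0.0593] z60 top [0.6007 0.1431] scene [0.6011 0.1438]
-x+y [0.4466 0.2462 0.0596] z60 top [0.4467 0.2458] scene [0.4466 0.2469]
-x-y [0.4474 0.1422 0.0592] z60 top [0.4474 0.142 ] scene [0.448  0.1426]
green [0.5231 0.2414 0.059 ] z60 top [0.5231 0.2411] scene [0.5239 0.2418]
tabL [0.4605 0.2022 0.0993] z60 top [0.4611 0.2073] scene [0.421 0.191]
tabR [0.4601 0.1859 0.0995] z60 top [0.461  0.1895] scene [0.4196 0.1751]
ora [0.5913 0.1956 0.0599] z60 top [0.5914 0.1953] scene [0.5911 0.1961]
red top [0.5239185 0.1490809 0.06     ]
centre [0.52362052 0.19482969 0.05933861]
yaw 0.008309779758954132 0.008440070459984492
```

```bash
python3 -m crank '[[-0.2,-0.11,0,-0.06,45],[-0.4,-0.23,0,-0.12,45],[-0.6,-0.34,0,-0.18,45],[-0.8,-0.46,0,-0.24,45],[-1,-0.57,0,-0.3,45],[-1,-0.57,0,-0.3,45],[-1,-0.57,0,-0.3,45],[-1,-0.57,0,-0.3,45],[-1,-0.57,0,-0.3,45]]' 5; cat >> h.py <<'E'
C=np.array([.5236,.195]);YAW=.008
def tobox(w):  # world -> box frame
    d=np.array(w[:2])-C;c,s=np.cos(YAW),np.sin(YAW);return np.array([c*d[0]+s*d[1],-s*d[0]+c*d[1],w[2]])
def toworld(b):
    c,s=np.cos(YAW),np.sin(YAW);return np.array([C[0]+c*b[0]-s*b[1],C[1]+s*b[0]+c*b[1],b[2]])
def delta(boxpt): # row units from present pose
    s=env.read_state();R=s["tcp_rot"];print("tcp box",tobox(s["eef_pos"]).round(4),"yaw err",(YAW-np.arctan2(-R[0,1],R[1,1])).round(4),"F",np.round(s["wrist_force"],2),"gap",round(s["finger_gap"],4),"t",s["time"])
    return (R.T@(toworld(boxpt)-s["eef_pos"])/.2).round(3)
E
python3 -c "
from h import *
print(delta([-.051,0,.19]),delta([-.051,0,.09]))"
```

```text
time: 1.5
eef_pos: [0.2863, 0.3563, 0.1956]
tcp_rot: [[-1.0, -0.011, -0.0], [-0.011, 1.0, 0.0], [0.0, 0.0, -1.0]]
wrist_force: [0.1, 0.5, 0.3]
finger_gap: 0.0414
finger_force: 0.0
tcp box [-0.236   0.1632  0.1956] yaw err -0.0026 F [0.09 0.51 0.34] gap 0.0414 t 1.5
tcp box [-0.236   0.1632  0.1956] yaw err -0.0026 F [0.09 0.51 0.34] gap 0.0414 t 1.5
[-0.923 -0.819  0.028] [-0.923 -0.819  0.528]
```

```bash
python3 -m crank '[[-0.15,-0.14,0,0,45],[-0.31,-0.27,0,0,45],[-0.46,-0.41,0,0,45],[-0.62,-0.55,0,0,45],[-0.77,-0.68,0,0,45],[-0.92,-0.82,0.03,0,45],[-0.92,-0.82,0.03,0,45],[-0.92,-0.82,0.03,0,45],[-0.92,-0.82,0.03,0,45]]' 5
python3 -c "
from h import *
print(delta([-.051,0,.09]))
for c in ['wrist','top']: cv2.imwrite('pics/%s1.png'%c,env.capture(c)[:,:,::-1])
print(proj('wrist',toworld([-.05,0,.1])),[proj('wrist',toworld([-.064,y,.103])).round(1) for y in(-.009,.009)])"
```

```text
time: 2.4
eef_pos: [0.4718, 0.1944, 0.1896]
tcp_rot: [[-1.0, -0.011, -0.001], [-0.011, 1.0, 0.0], [0.001, 0.0, -1.0]]
wrist_force: [0.3, -0.2, -0.0]
finger_gap: 0.0413
finger_force: 0.0
tcp box [-5.180e-02 -1.000e-04  1.896e-01] yaw err -0.0026 F [ 0.3  -0.21 -0.03] gap 0.0413 t 2.4
[-0.004  0.001  0.498]
[279.09792104 205.32685848] [array([268.4, 190. ]), array([289.9, 190.1])]
```

View pics/wrist1.png

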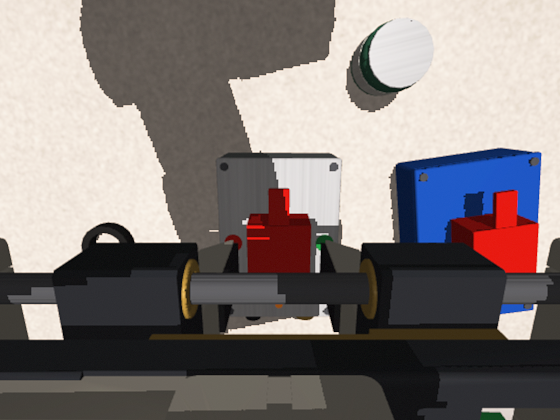

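The wrist view shows the tab end edge at about (268–290, 189), exactly where predicted, and the fingers straddle it. Descending and gripping.

```bash
python3 -m crank '[[0,0,0.1,0,45],[0,0,0.2,0,45],[0,0,0.3,0,45],[0,0,0.4,0,45],[0,0,0.45,0,45],[0,0,0.5,0,45],[0,0,0.5,0,45],[0,0,0.5,0,10],[0,0,0.5,0,10],[0,0,0.5,0,10],[0,0,0.5,0,10],[0,0,0.5,0,10],[0,0,0.5,0,10],[0,0,0.5,0,10],[0,0,0.5,0,10]]' 10
python3 -c "
from h import *
print(delta([-.051,0,.09]))
H=np.array([.036,.062]);r=np.hypot(.087,.038);a0=np.arctan2(.038,-.087)
p0=H+r*np.array([np.cos(a0),np.sin(a0)])
for th in np.arange(.1,1.96,.1):
    p=H+r*np.array([np.cos(a0-th),np.sin(a0-th)])-p0
    print(round(th,2),(-p[0]/.2).round(3),(-p[1]/.2).round(3))
"
```

```text
time: 4.0
eef_pos: [0.4727, 0.1931, 0.0896]
tcp_rot: [[-1.0, -0.009, 0.0], [-0.009, 1.0, 0.0], [-0.0, 0.0, -1.0]]
wrist_force: [0.8, -0.5, -0.3]
finger_gap: 0.009
finger_force: 0.0
tcp box [-0.0509 -0.0014  0.0896] yaw err -0.0008 F [ 0.8  -0.54 -0.25] gap 0.009 t 4.0
[ 0.001  0.007 -0.002]
0.1 -0.021 -0.042
0.2 -0.046 -0.083
0.3 -0.076 -0.12
0.4 -0.108 -0.154
0.5 -0.144 -0.185
0.6 -0.183 -0.212
0.7 -0.225 -0.236
0.8 -0.268 -0.254
0.9 -0.313 -0.269
1.0 -0.36 -0.279
1.1 -0.407 -0.284
1.2 -0.454 -0.284
1.3 -0.502 -0.28
1.4 -0.548 -0.271
1.5 -0.594 -0.257
1.6 -0.638 -0.239
1.7 -0.679 -0.217
1.8 -0.719 -0.19
1.9 -0.755 -0.16
```

```bash
python3 -c "
from h import *
s=env.capture('scene');t=env.capture('wrist')
a=cv2.resize(s[130:290,270:430],None,fx=2.4,fy=2.4,interpolation=2)
b=cv2.resize(t[130:330,180:380],(384,384),interpolation=2)
cv2.imwrite('pics/c2.png',np.hstack([a,b])[:,:,::-1])"
```

```text
(no output)
```

View pics/c2.png

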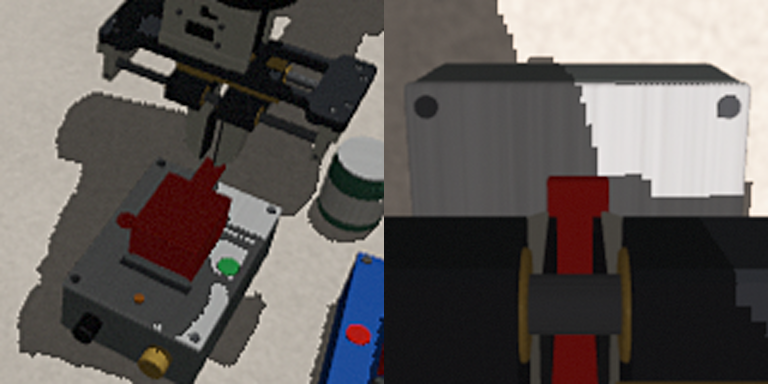

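```bash
python3 -m crank '[[0,0,0,0,0],[0,0,0,0,0],[0,0,0,0,0],[0,0,0,0,0]]' 10
python3 -c "
from h import *
b=lambda p:((proj('wrist',toworld(p))-[180,130])*1.92+[384,0]).round(0).tolist()
for x in(-.064,-.032):
  print('tab',x,b([x,-.009,.103]),b([x,.009,.103]))
for z in(.09,.109,.13): print('fing',z,[b([x,y-.0014,z]) for x in(-.060,-.0415) for y in(-.009,-.0045,.0045,.009)])
print(env.read_state()['finger_gap'],env.camera_info('wrist')['cam_to_world'].round(3).tolist())"
```

```text
time: 4.5
eef_pos: [0.4727, 0.1932, 0.0896]
tcp_rot: [[-1.0, -0.009, 0.0], [-0.009, 1.0, 0.0], [-0.0, 0.0, -1.0]]
wrist_force: [0.4, -0.1, 0.5]
finger_gap: 0.0001
finger_force: 0.0
tab -0.064 [548.0, 183.0] [611.0, 184.0]
tab -0.032 [549.0, 286.0] [609.0, 286.0]
fing 0.09 [[545.0, 183.0], [560.0, 183.0], [589.0, 183.0], [604.0, 183.0], [546.0, 239.0], [560.0, 239.0], [589.0, 239.0], [603.0, 239.0]]
fing 0.109 [[542.0, 204.0], [558.0, 204.0], [591.0, 204.0], [607.0, 204.0], [543.0, 265.0], [559.0, 265.0], [590.0, 265.0], [606.0, 265.0]]
fing 0.13 [[538.0, 232.0], [556.0, 232.0], [593.0, 232.0], [611.0, 232.0], [539.0, 300.0], [557.0, 300.0], [592.0, 300.0], [610.0, 300.0]]
0.00013278617604911027 [[-0.009, 0.966, 0.257, 0.403], [1.0, 0.008, 0.003, 0.192], [0.001, 0.258, -0.966, 0.279], [0.0, 0.0, 0.0, 1.0]]
```

```bash
python3 -c "
from h import *
t=env.capture('wrist');s=env.capture('scene')
b=cv2.resize(t[150:330,200:360],(480,540),interpolation=2)
a=cv2.resize(s[180:270,310:365],(320,540),interpolation=2)
cv2.imwrite('pics/c3.png',np.hstack([a,b])[:,:,::-1])"
```

```text
(no output)
```

View pics/c3.png

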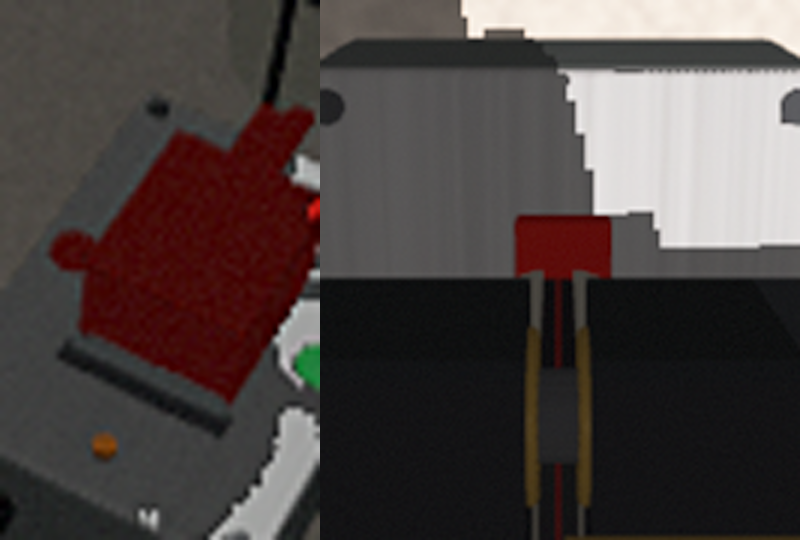

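```bash
python3 -c "
from h import *
s=env.read_state();p=s['eef_pos']
for dz in(0,.02,.04,.06): print(dz,proj('scene',p+[0,0,dz]).round(1),proj('wrist',p+[0,0,dz]).round(1))
print(tri('wrist',(280.7,240),'scene',(356.5,195.5)),s['joint_pos'].round(3) if hasattr(s['joint_pos'],'round') else s['joint_pos'])
print(proj('scene',toworld([-.05,0,.1])),proj('scene',toworld([-.064,-.009,.1])))
t=env.capture('wrist');print([(np.round(d['position'],4).tolist(),tobox(d['position']).round(4).tolist(),d['score']) for d in env.search_frame('red_tab','wrist')])
a=env.capture('scene');a=cv2.resize(a[110:220,300:440],(700,550),interpolation=2);cv2.imwrite('pics/c4.png',cv2.convertScaleAbs(a,alpha=2)[:,:,::-1])"
```

```text
0 [355.4 204.5] [279.1 239.7]
0.02 [356.9 197.4] [279.2 252.5]
0.04 [358.5 190. ] [279.2 268.4]
0.06 [360.2 182.3] [279.3 288.5]
[0.46668865 0.19161571 0.10816028] [ 0.238  0.429  1.713  0.     0.999 -1.342]
[356.6486561  201.35368522] [355.42544496 195.44642302]
[([0.4649, 0.1942, 0.1025], [-0.0587, -0.0003, 0.1025], 0.93), ([0.5286, 0.3678, 0.0712], [0.0064, 0.1728, 0.0712], 0.77)]
```

View pics/c4.png

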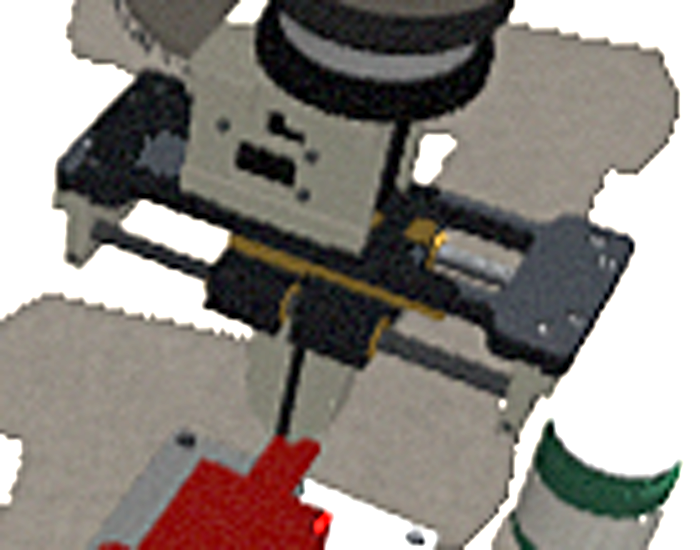

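The closed fingertips overlap the tab in both views, around (279,240) in the wrist image, yet nothing was gripped. So the tips ahead of the pads don't grip. I'll reopen and go in with the pads at tab height.

```bash
python3 -m crank '[[0,0,0,0,20],[0,0,0,0,45],[0,-0.005,0,0,45],[0,-0.005,0,0,45],[0.015,-0.005,0.02,0,45],[0.015,0.007,0.043,0,45],[0.015,0.007,0.043,0,45],[0.015,0.007,0.043,0,0],[0.015,0.007,0.043,0,0],[0.015,0.007,0.043,0,0],[0.015,0.007,0.043,0,0],[0.015,0.007,0.043,0,0],[0.015,0.007,0.043,0,0],[0.015,0.007,0.043,0,0],[0.015,0.007,0.043,0,0]]' 10
python3 -c "
from h import *
print(delta([-.054,0,.081]))"
```

```text
time: 6.25
eef_pos: [0.4697, 0.1946, 0.0811]
tcp_rot: [[-1.0, -0.009, 0.0], [-0.009, 1.0, 0.0], [-0.0, 0.0, -1.0]]
wrist_force: [-1.2, 0.4, -0.1]
finger_gap: 0.0004
finger_force: 0.0
tcp box [-0.0539 -0.      0.0811] yaw err -0.0008 F [-1.2   0.42 -0.1 ] gap 0.0004 t 6.25
[0.001 0.    0.   ]
```

```bash
cat > snap.py <<'E'
from h import *
def snap():
    t=env.capture('wrist');s=env.capture('scene')
    a=cv2.resize(t[190:290,220:340],(400,300),interpolation=cv2.INTER_CUBIC);b=cv2.resize(s[150:225,310:410],(400,300),interpolation=cv2.INTER_CUBIC)
    g=lambda i:(255*(i/255.)**.5).astype(np.uint8)
    return np.hstack([g(a),g(b)])[:,:,::-1]
E
python3 -c "
from snap import *
cv2.imwrite('pics/s1.png',snap())"
python3 -m crank '[[0,0,0,0,30],[0,0,0,0,30],[0,0,0,0,30],[0,0,0,0,30],[0,0,0,0,30]]' 10
python3 -c "
from snap import *
cv2.imwrite('pics/s2.png',np.vstack([cv2.imread('pics/s1.png'),snap()]))"
```

```text
time: 6.85
eef_pos: [0.4697, 0.1945, 0.081]
tcp_rot: [[-1.0, -0.009, -0.0], [-0.009, 1.0, 0.0], [0.0, 0.0, -1.0]]
wrist_force: [0.0, -0.7, -1.4]
finger_gap: 0.0271
finger_force: 0.0
```

View pics/s2.png

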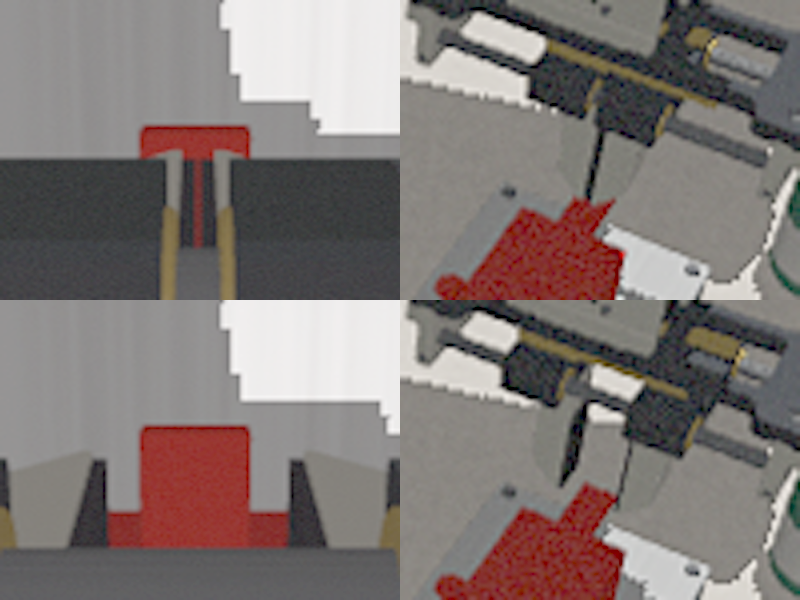

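```bash
python3 -c "
from h import *
print(tri('wrist',(220+100/3.333,190+158/3),'scene',(310+172/4,150+185/4)), tri('wrist',(220+300/3.333,190+155/3),'scene',(310+222/4,150+210/4)))
s=env.read_state();p=s['eef_pos'];print(p)
for dy in(-.0135,.0135):
  for dz in (0,.019,.03):print(dy,dz,proj('wrist',p+[0,dy,dz]).round(1),proj('scene',p+[0,dy,dz]).round(1))
for n,a,b in(('tabL',(220+141/3.333,190+127/3),(310+190/4,150+187/4)),('tabR',(220+249/3.333,190+127/3),(310+215/4,150+203/4))): print(n,tobox(tri('wrist',a,'scene',b)).round(4))
"
```

```text
[0.46425266 0.18075191 0.09983649] [0.4647269  0.21060018 0.09788622]
[0.46973307 0.19453019 0.08102861]
-0.0135 0 [256.5 239.5] [349.9 204.2]
-0.0135 0.019 [254.3 251.6] [351.3 197.5]
-0.0135 0.03 [252.8 259.8] [352.  193.6]
0.0135 0 [301.7 239.9] [362.1 209.4]
0.0135 0.019 [304. 252.] [363.7 202.8]
0.0135 0.03 [305.6 260.2] [364.7 198.9]
tabL [-0.0648 -0.0066  0.0979]
tabR [-0.0636  0.0093  0.0954]
```

Triangulating the visible fingertips gives z≈0.099 while the reported TCP is 0.081. So the tips sit about 18 mm short of the reported TCP, and they closed above the tab. I'll go 16 mm lower (this still clears the box by the reported TCP) and close again.

```bash
python3 -m crank '[[0,0,0.02,0,40],[0,0,0.04,0,40],[0,0,0.06,0,40],[0,0,0.08,0,40],[0,0,0.08,0,40],[0,0,0.08,0,5],[0,0,0.08,0,5],[0,0,0.08,0,5],[0,0,0.08,0,5],[0,0,0.08,0,5],[0,0,0.08,0,5],[0,0,0.08,0,5]]' 10
python3 -c "
from h import *
print(env.tcp_to_grasp,delta([-.054,0,.065]))"
```

```text
time: 8.15
eef_pos: [0.4698, 0.1942, 0.065]
tcp_rot: [[-1.0, -0.009, 0.0], [-0.009, 1.0, -0.0], [-0.0, -0.0, -1.0]]
wrist_force: [1.4, -5.4, 0.4]
finger_gap: 0.0177
finger_force: 10.0
tcp box [-0.0538 -0.0004  0.065 ] yaw err -0.0008 F [ 1.35 -5.4   0.4 ] gap 0.0177 t 8.15
0.0188 [0.001 0.002 0.   ]
```

```bash
python3 -c "
import numpy as np
H=np.array([.036,.062]);r=np.hypot(.09,.038);a0=np.arctan2(.038,-.09)
p0=H+r*np.array([np.cos(a0),np.sin(a0)])
for th in np.arange(.1,1.96,.1):
    p=H+r*np.array([np.cos(a0-th),np.sin(a0-th)])-p0
    print(round(th,2),(-p[0]/.2).round(3),(-p[1]/.2).round(3))
"; python3 -m crank '[[-0.01,0,-0.022,0,5],[-0.021,0,-0.044,0,5],[-0.033,0,-0.065,0,5],[-0.047,0,-0.086,0,5],[-0.062,0,-0.106,0,5],[-0.077,0,-0.124,0,5],[-0.077,0,-0.124,0,5]]' 12
```

```text
0.1 -0.021 -0.044
0.2 -0.047 -0.086
0.3 -0.076 -0.124
0.4 -0.11 -0.16
0.5 -0.146 -0.192
0.6 -0.186 -0.221
0.7 -0.228 -0.245
0.8 -0.273 -0.265
0.9 -0.319 -0.281
1.0 -0.367 -0.291
1.1 -0.415 -0.297
1.2 -0.464 -0.298
1.3 -0.513 -0.294
1.4 -0.561 -0.286
1.5 -0.608 -0.272
1.6 -0.653 -0.254
1.7 -0.696 -0.232
1.8 -0.737 -0.205
1.9 -0.775 -0.174
time: 8.85
eef_pos: [0.4853, 0.1944, 0.0905]
tcp_rot: [[-1.0, -0.009, -0.0], [-0.009, 1.0, -0.0], [0.0, -0.0, -1.0]]
wrist_force: [-0.1, -4.8, 0.0]
finger_gap: 0.0176
finger_force: 12.0
```

```bash
python3 -m crank '[[-0.033,0,-0.036,0,5],[-0.069,0,-0.068,0,5],[-0.109,0,-0.097,0,5],[-0.151,0,-0.121,0,5],[-0.196,0,-0.141,0,5],[-0.242,0,-0.157,0,5],[-0.29,0,-0.167,0,5],[-0.338,0,-0.173,0,5],[-0.387,0,-0.174,0,5],[-0.436,0,-0.17,0,5],[-0.484,0,-0.162,0,5],[-0.531,0,-0.148,0,5],[-0.531,0,-0.148,0,5]]' 12; python3 -c "
from h import *
print(delta([0,0,.1]))"
```

```text
time: 10.15
eef_pos: [0.5938, 0.1954, 0.121]
tcp_rot: [[-1.0, -0.008, 0.004], [-0.008, 1.0, 0.001], [-0.004, 0.001, -1.0]]
wrist_force: [2.0, -5.3, 6.0]
finger_gap: 0.0179
finger_force: 12.0
tcp box [ 0.0702 -0.0002  0.121 ] yaw err -0.0003 F [ 1.97 -5.27  5.97] gap 0.0179 t 10.15
[0.352 0.001 0.104]
```

```bash
python3 -m crank '[[-0.022,0,-0.006,0,5],[-0.045,0,0.003,0,5],[-0.067,0,0.013,0,5],[-0.088,0,0.025,0,5],[-0.109,0,0.038,0,5],[-0.129,0,0.052,0,5],[-0.148,0,0.067,0,5],[-0.167,0,0.083,0,5],[-0.174,0,0.088,0,5],[-0.174,0,0.088,0,5],[-0.174,0,0.088,0,5]]' 12; python3 -c "
from h import *
print(delta([0,0,.1]))
import numpy as np
im=env.capture('scene');print([(tobox(d['position']).round(3).tolist(),round(d['score'],2)) for d in env.search_frame('red_tab','scene')],[(tobox(d['position']).round(3).tolist(),round(d['score'],2)) for d in env.search_frame('red_lever_tip','scene')])
cv2.imwrite('pics/open_s.png',im[100:320,270:470,::-1])"
```

```text
time: 11.25
eef_pos: [0.6272, 0.1957, 0.103]
tcp_rot: [[-1.0, -0.009, 0.003], [-0.009, 1.0, 0.0], [-0.003, 0.0, -1.0]]
wrist_force: [2.2, -4.2, 1.9]
finger_gap: 0.0178
finger_force: 12.0
tcp box [ 1.036e-01 -1.000e-04  1.030e-01] yaw err -0.0007 F [ 2.25 -4.25  1.92] gap 0.0178 t 11.25
[0.518 0.001 0.014]
[([0.083, 0.013, 0.099], 0.93), ([0.014, 0.198, 0.1], 0.86)] []
```

```bash
python3 -m crank '[[-0.01,0,0.011,0,5],[-0.02,0,0.022,0,5],[-0.025,0,0.027,0,5],[-0.025,0,0.027,0,5]]' 15
```

```text
time: 11.8
eef_pos: [0.6306, 0.1958, 0.0999]
tcp_rot: [[-1.0, -0.009, 0.0], [-0.009, 1.0, -0.0], [-0.0, -0.0, -1.0]]
wrist_force: [-8.5, -6.5, 17.5]
finger_gap: 0.0178
finger_force: 15.0
```

```bash
python3 -m crank '[[-0.02,0,0.015,0,5],[-0.015,0,0.01,0,5],[-0.015,0,0.01,0,45],[-0.015,0,0.01,0,45],[-0.015,0,0.01,0,45],[-0.015,0,0.01,0,45],[-0.015,0,-0.1,0,45],[-0.015,0,-0.3,0,45],[-0.015,0,-0.5,0,45],[-0.015,0,-0.5,0,45]]' 10;python3 -c "
from h import *
print(delta([0,-.034,.16]))"
```

```text
time: 12.8
eef_pos: [0.637, 0.1969, 0.2032]
tcp_rot: [[-1.0, -0.009, 0.011], [-0.009, 1.0, 0.003], [-0.011, 0.003, -1.0]]
wrist_force: [0.6, 0.3, 0.6]
finger_gap: 0.0414
finger_force: 0.0
tcp box [0.1134 0.001  0.2032] yaw err -0.0012 F [0.64 0.34 0.58] gap 0.0414 t 12.8
[ 0.569 -0.175  0.209]
```

```bash
python3 -m crank '[[0.15,-0.05,0,0,20],[0.3,-0.1,0,0,0],[0.45,-0.15,0,0,0],[0.55,-0.17,0,0,0],[0.55,-0.17,0,0,0],[0.55,-0.17,0,0,0],[0.55,-0.17,0,0,0],[0.55,-0.17,0,0,0]]' 10;python3 -c "
from h import *
print(delta([0,-.034,.064]))
t=env.capture('wrist');s=env.capture('scene')
print([(tobox(d['position']).round(3).tolist(),round(d['score'],2)) for d in env.search_frame('red_lever_tip','wrist')])
for y in(-.0113,.0113): print(proj('wrist',toworld([0,y,.0887])).round(1),proj('scene',toworld([0,y,.0887])).round(1))
g=lambda i:(255*(i/255.)**.6).astype(np.uint8)
a=cv2.resize(t[130:330,180:380],(400,400),interpolation=2);b=cv2.resize(s[160:310,270:420],(400,400),interpolation=2)
cv2.imwrite('pics/o.png',g(np.hstack([a,b]))[:,:,::-1])"
```

```text
time: 13.6
eef_pos: [0.5252, 0.1612, 0.196]
tcp_rot: [[-1.0, -0.009, -0.0], [-0.009, 1.0, 0.0], [0.0, 0.0, -1.0]]
wrist_force: [-1.1, -0.4, -0.4]
finger_gap: 0.0004
finger_force: 0.0
tcp box [ 0.0013 -0.0338  0.196 ] yaw err -0.0008 F [-1.09 -0.39 -0.44] gap 0.0004 t 13.6
[ 0.006 -0.001  0.66 ]
[([-0.0, -0.012, 0.09], 0.58)]
[303.9 197.8] [339.7 218.7]
[328.9 197.8] [350.3 223.5]
```

View pics/o.png

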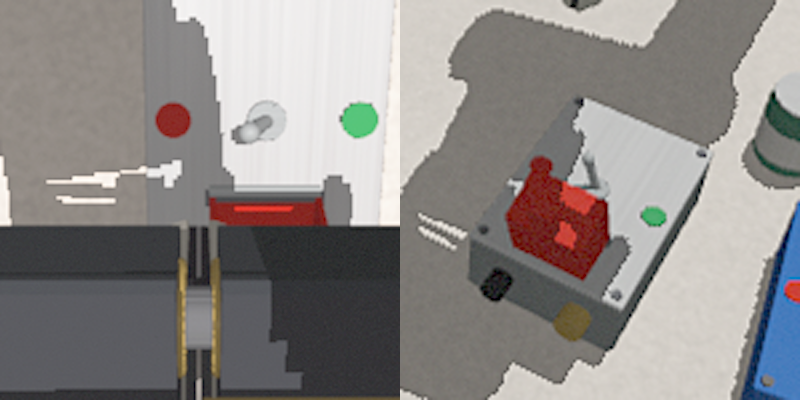

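The hood is wide open. The lever ball is at wrist pixel (303,196), leaning to the red dot as predicted. I'll descend beside it on the red side and push it towards green.

```bash
python3 -m crank '[[0,0,0.15,0,0],[0,0,0.3,0,0],[0,0,0.45,0,0],[0,0,0.55,0,0],[0,0,0.6,0,0],[0,0,0.64,0,0],[0,0,0.66,0,0],[0,0,0.66,0,0],[0,0,0.66,0,0]]' 10 && python3 -m crank '[[0,0.02,0,0,0],[0,0.04,0,0,0],[0,0.06,0,0,0],[0,0.08,0,0,0],[0,0.1,0,0,0],[0,0.11,0,0,0],[0,0.12,0,0,0],[0,0.13,0,0,0],[0,0.13,0,0,0]]';python3 -c "
from h import *
print(delta([0,-.034,.064]))"
```

```text
time: 14.65
eef_pos: [0.525, 0.1612, 0.0652]
tcp_rot: [[-1.0, -0.009, 0.002], [-0.009, 1.0, 0.0], [-0.002, 0.0, -1.0]]
wrist_force: [-0.1, 0.1, 0.4]
finger_gap: 0.0008
finger_force: 0.0
time: 15.55
eef_pos: [0.5242, 0.1872, 0.0644]
tcp_rot: [[-1.0, -0.009, 0.0], [-0.009, 1.0, 0.0], [-0.0, 0.0, -1.0]]
wrist_force: [0.6, 0.1, 0.0]
finger_gap: 0.0003
finger_force: 0.0
tcp box [ 0.0005 -0.0078  0.0644] yaw err -0.0009 F [0.6  0.07 0.04] gap 0.0003 t 15.55
[ 0.003 -0.131  0.002]
```

```bash
python3 -m crank '[[0,0.01,0,0,0],[0,0.02,0,0,0],[0,0.03,0,0,0],[0,0.03,0,0,0]]';python3 -c "
from h import *
t=env.capture('wrist');s=env.capture('scene')
for c in('wrist','scene'): print([(tobox(d['position']).round(3).tolist(),round(d['score'],2)) for d in env.search_frame('red_lever_tip',c)])"
python3 -m crank '[[0,0.01,0,0,0],[0,0.015,0,0,0],[0,0.02,0,0,0],[0,0.02,0,0,0]]'
```

```text
time: 15.95
eef_pos: [0.5241, 0.1933, 0.0645]
tcp_rot: [[-1.0, -0.009, 0.0], [-0.009, 1.0, 0.0], [-0.0, 0.0, -1.0]]
wrist_force: [0.3, -0.1, -0.2]
finger_gap: 0.0003
finger_force: 0.0
[([-0.003, -0.007, 0.067], 0.68)]
[]
time: 16.55
eef_pos: [0.5241, 0.1972, 0.0644]
tcp_rot: [[-1.0, -0.009, 0.0], [-0.009, 1.0, 0.0], [-0.0, 0.0, -1.0]]
wrist_force: [0.6, -0.1, 0.6]
finger_gap: 0.0009
finger_force: 0.0
```

```bash
python3 -m crank '[[0,0.005,0,0,0],[0,0.01,0,0,0],[0,0.015,0,0,0],[0,0.015,0,0,0]]';python3 -m crank '[[0,0.005,0,0,0],[0,0.01,0,0,0],[0,0.01,0,0,0]]'
```

```text
time: 16.95
eef_pos: [0.5241, 0.2001, 0.0644]
tcp_rot: [[-1.0, -0.009, 0.0], [-0.009, 1.0, 0.0], [-0.0, 0.0, -1.0]]
wrist_force: [0.5, -0.2, -0.2]
finger_gap: 0.0009
finger_force: 0.0
time: 17.25
eef_pos: [0.524, 0.2021, 0.0644]
tcp_rot: [[-1.0, -0.009, -0.0], [-0.009, 1.0, 0.0], [0.0, 0.0, -1.0]]
wrist_force: [-0.1, 0.3, 0.2]
finger_gap: 0.0003
finger_force: 0.0
```

```bash
python3 -m crank '[[0,0,-0.2,0,0],[0,0,-0.4,0,0],[0,-0.1,-0.65,0,0],[0,-0.2,-0.65,0,0],[0,-0.2,-0.65,0,0],[0,-0.2,-0.65,0,0],[0,-0.2,-0.65,0,0]]';python3 -c "
from h import *
print(delta([0,-.034,.064]))
t=env.capture('wrist');s=env.capture('scene')
for c in('wrist','scene'): print([(tobox(d['position']).round(3).tolist(),round(d['score'],2)) for d in env.search_frame('red_lever_tip',c)])
m=env.trace('red_lever_tip','wrist')
for d in m: ys,xs=np.nonzero(d['region']);print(d['score'],len(xs),xs.mean(),ys.mean(),xs.min(),xs.max())
for b in([0,-.0113,.0887],[0,.0113,.0887],[0,0,.062]):print(proj('wrist',toworld(b)).round(1))"
```

```text
time: 17.95
eef_pos: [0.5238, 0.1625, 0.1934]
tcp_rot: [[-1.0, -0.009, -0.002], [-0.009, 1.0, 0.0], [0.002, 0.0, -1.0]]
wrist_force: [0.1, 0.3, 0.5]
finger_gap: 0.0002
finger_force: 0.0
tcp box [-1.000e-04 -3.250e-02  1.934e-01] yaw err -0.001 F [0.09 0.3  0.53] gap 0.0002 t 17.95
[-0.002 -0.007  0.647]
[([-0.001, -0.01, 0.087], 0.44)]
[([0.054, 0.009, 0.065], 0.4)]
0.49 155 305.3225806451613 196.0193548387097 298 314
[302.6 199.1]
[327.7 199.1]
[312.3 192.9]
```

The detector still sees the lever on the red side, around (305,196), so the tips passed over it. I'll go 12 mm lower, watching the force, and push again.

```bash
python3 -m crank '[[0,-0.007,0.15,0,0],[0,-0.007,0.3,0,0],[0,-0.007,0.45,0,0],[0,-0.007,0.6,0,0],[0,-0.007,0.65,0,0],[0,-0.007,0.67,0,0],[0,-0.007,0.69,0,0],[0,-0.007,0.705,0,0],[0,-0.007,0.705,0,0]]' 10 && python3 -m crank '[[0,0.02,0,0,0],[0,0.04,0,0,0],[0,0.06,0,0,0],[0,0.08,0,0,0],[0,0.1,0,0,0],[0,0.11,0,0,0],[0,0.12,0,0,0],[0,0.12,0,0,0]]';python3 -c "
from h import *
print(delta([0,-.034,.064]))
t=env.capture('wrist')
print([(tobox(d['position']).round(3).tolist(),round(d['score'],2)) for d in env.search_frame('red_lever_tip','wrist')])"
```

```text
time: 19.1
eef_pos: [0.5249, 0.1607, 0.0541]
tcp_rot: [[-1.0, -0.009, 0.001], [-0.009, 1.0, 0.0], [-0.001, 0.0, -1.0]]
wrist_force: [-0.5, 0.2, 0.8]
finger_gap: 0.0006
finger_force: 0.0
time: 19.9
eef_pos: [0.5255, 0.1854, 0.0551]
tcp_rot: [[-1.0, -0.009, 0.004], [-0.009, 1.0, 0.001], [-0.004, 0.001, -1.0]]
wrist_force: [0.4, -0.4, 5.6]
finger_gap: 0.0005
finger_force: 2.1
tcp box [ 0.0018 -0.0096  0.0551] yaw err -0.0013 F [ 0.39 -0.44  5.55] gap 0.0005 t 19.9
[ 0.009 -0.122 -0.044]
[([-0.002, -0.005, 0.069], 0.53)]
```

```bash
python3 -m crank '[[0,0,-0.05,0,0],[0,0,-0.1,0,0],[0,-0.06,-0.1,0,0],[0,-0.12,-0.1,0,0],[0,-0.125,-0.05,0,0],[0,-0.125,0,0,0],[0,-0.125,0.02,0,0],[0,-0.125,0.03,0,0],[0,-0.125,0.03,0,0]]' && python3 -m crank '[[0,0,0.01,0,0],[0,0,0.02,0,0],[0,0,0.03,0,0],[0,0,0.03,0,0]]'
```

```text
time: 20.9
eef_pos: [0.5241, 0.1598, 0.0468]
tcp_rot: [[-1.0, -0.009, -0.001], [-0.009, 1.0, -0.0], [0.001, -0.0, -1.0]]
wrist_force: [0.2, -0.4, 0.9]
finger_gap: 0.0007
finger_force: 0.0
time: 21.3
eef_pos: [0.5243, 0.1597, 0.0413]
tcp_rot: [[-1.0, -0.009, -0.0], [-0.009, 1.0, 0.0], [0.0, 0.0, -1.0]]
wrist_force: [0.3, -0.4, 0.4]
finger_gap: 0.0007
finger_force: 0.0
```

The reported TCP is now below the box top with no contact, so the reported z is indeed too low by more than 2 cm. Pushing.

```bash
python3 -m crank '[[0,0.02,0,0,0],[0,0.04,0,0,0],[0,0.06,0,0,0],[0,0.08,0,0,0],[0,0.1,0,0,0],[0,0.11,0,0,0],[0,0.12,0,0,0],[0,0.12,0,0,0]]' && python3 -m crank '[[0,0.01,0,0,0],[0,0.02,0,0,0],[0,0.03,0,0,0],[0,0.03,0,0,0]]'
```

```text
time: 22.1
eef_pos: [0.5241, 0.1838, 0.0413]
tcp_rot: [[-1.0, -0.009, -0.0], [-0.009, 1.0, 0.0], [0.0, 0.0, -1.0]]
wrist_force: [0.4, -1.9, 0.2]
finger_gap: 0.0007
finger_force: 0.1
time: 22.5
eef_pos: [0.5241, 0.1849, 0.0412]
tcp_rot: [[-1.0, -0.01, -0.002], [-0.01, 1.0, -0.007], [0.002, -0.007, -1.0]]
wrist_force: [0.7, -21.3, 1.3]
finger_gap: 0.001
finger_force: 10.5
```

```bash
python3 -m crank '[[0,0.005,0,0,0],[0,0.01,0,0,0],[0,0.015,0,0,0],[0,0.015,0,0,0]]';python3 -c "
from h import *
print(delta([0,0,.041]))"
```

```text
time: 22.9
eef_pos: [0.5239, 0.1852, 0.0412]
tcp_rot: [[-1.0, -0.009, -0.002], [-0.009, 1.0, -0.011], [0.003, -0.011, -1.0]]
wrist_force: [0.7, -32.9, 4.1]
finger_gap: 0.0
finger_force: 16.0
tcp box [ 0.0003 -0.0098  0.0412] yaw err -0.0015 F [  0.69 -32.91   4.11] gap 0.0 t 22.9
[0.001 0.049 0.   ]
```

The lever is hard against the green stop (33 N). Backing off, lifting and verifying.

```bash
python3 -m crank '[[0,-0.03,0,0,0],[0,-0.08,0,0,0],[0,-0.09,0,0,0],[0,-0.09,-0.2,0,0],[0,-0.09,-0.4,0,0],[0,-0.09,-0.6,0,0],[0,-0.09,-0.78,0,0],[0,-0.09,-0.78,0,0],[0,-0.09,-0.78,0,0],[0,-0.09,-0.78,0,0]]';python3 -c "
from h import *
print(delta([.104,0,.2]))
t=env.capture('wrist');s=env.capture('scene')
for c in('wrist','scene'): print([(tobox(d['position']).round(3).tolist(),round(d['score'],2)) for d in env.search_frame('red_lever_tip',c)],[(tobox(d['position']).round(3).tolist(),round(d['score'],2)) for d in env.search_frame('red_tab',c)])
for b in([0,-.0113,.0887],[0,.0113,.0887],[0,0,.062]):print(proj('wrist',toworld(b)).round(1))
g=lambda i:(255*(i/255.)**.6).astype(np.uint8)
a=cv2.resize(t[130:330,180:380],(400,400),interpolation=2);b=cv2.resize(s[160:310,270:420],(400,400),interpolation=2)
cv2.imwrite('pics/o2.png',g(np.hstack([a,b]))[:,:,::-1])"
```

```text
time: 23.9
eef_pos: [0.5234, 0.1748, 0.1961]
tcp_rot: [[-1.0, -0.009, -0.002], [-0.009, 1.0, -0.0], [0.002, -0.0, -1.0]]
wrist_force: [-0.6, -0.5, -0.2]
finger_gap: 0.0008
finger_force: 0.0
tcp box [-0.0003 -0.0202  0.1961] yaw err -0.0012 F [-0.58 -0.46 -0.18] gap 0.0008 t 23.9
[-0.522  0.101 -0.021]
[([-0.003, 0.003, 0.087], 0.51)] [([0.042, 0.003, 0.061], 0.89), ([-0.003, 0.184, 0.104], 0.85)]
[([0.002, 0.009, 0.077], 0.4)] [([0.01, 0.201, 0.102], 0.9), ([0.08, 0.004, 0.116], 0.58)]
[289.  198.4]
[313.9 198.4]
[299.7 192.3]
```

View pics/o2.png

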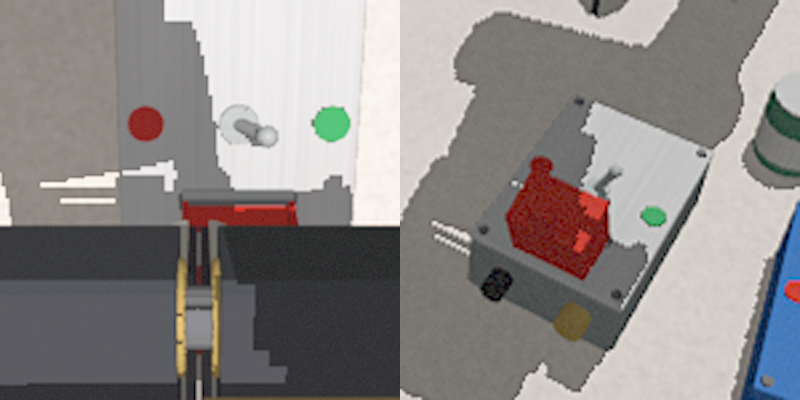

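The lever ball is at wrist pixel (313.5,198), exactly the ON prediction. Now I'll regrip the open tab.

```bash
python3 -m crank '[[-0.13,0.03,0,0,45],[-0.26,0.05,0,0,45],[-0.39,0.08,0,0,45],[-0.52,0.1,0,0,45],[-0.52,0.1,0,0,45],[-0.52,0.1,0,0,45],[-0.52,0.1,0.1,0,45],[-0.52,0.1,0.2,0,45],[-0.52,0.1,0.3,0,45],[-0.52,0.1,0.4,0,45],[-0.52,0.1,0.45,0,45],[-0.52,0.1,0.5,0,45],[-0.52,0.1,0.5,0,45],[-0.52,0.1,0.5,0,45]]' 10;python3 -c "
from h import *
print(delta([.104,0,.095]))"
```

```text
time: 25.6
eef_pos: [0.6283, 0.1956, 0.0982]
tcp_rot: [[-1.0, -0.009, 0.001], [-0.009, 1.0, 0.0], [-0.001, 0.0, -1.0]]
wrist_force: [0.1, 1.1, 0.5]
finger_gap: 0.0412
finger_force: 0.0
tcp box [ 0.1047 -0.0002  0.0982] yaw err -0.0008 F [0.05 1.13 0.54] gap 0.0412 t 25.6
[0.004 0.001 0.016]
```

```bash
python3 -m crank '[[0,0,0.02,0,45],[0,0,0.02,0,45],[0,0,0.02,0,5],[0,0,0.02,0,5],[0,0,0.02,0,5],[0,0,0.02,0,5],[0,0,0.02,0,5],[0,0,0.02,0,5],[0,0,0.02,0,5]]' 12
```

```text
time: 26.5
eef_pos: [0.6282, 0.1955, 0.0935]
tcp_rot: [[-1.0, -0.009, 0.0], [-0.009, 1.0, 0.0], [-0.0, 0.0, -1.0]]
wrist_force: [0.4, -0.1, 1.5]
finger_gap: 0.0177
finger_force: 12.0
```

```bash
python3 -m crank '[[0.019,0,-0.016,0,5],[0.038,0,-0.031,0,5],[0.079,0,-0.058,0,5],[0.122,0,-0.08,0,5],[0.167,0,-0.098,0,5],[0.214,0,-0.112,0,5],[0.262,0,-0.12,0,5],[0.311,0,-0.124,0,5],[0.36,0,-0.123,0,5],[0.408,0,-0.117,0,5],[0.456,0,-0.107,0,5],[0.502,0,-0.091,0,5],[0.547,0,-0.071,0,5],[0.589,0,-0.047,0,5],[0.589,0,-0.047,0,5]]';python3 -c "
from h import *
print(delta([0,0,.1]))"
```

```text
time: 28.0
eef_pos: [0.5079, 0.1944, 0.102]
tcp_rot: [[-1.0, -0.009, -0.004], [-0.009, 1.0, -0.0], [0.004, -0.0, -1.0]]
wrist_force: [-3.9, -1.1, 4.1]
finger_gap: 0.0178
finger_force: 12.0
tcp box [-0.0157 -0.0004  0.102 ] yaw err -0.0012 F [-3.85 -1.06  4.13] gap 0.0178 t 28.0
[-0.079  0.002  0.01 ]
```

```bash
python3 -m crank '[[0.02,0,0.014,0,5],[0.04,0,0.029,0,5],[0.058,0,0.045,0,5],[0.076,0,0.061,0,5],[0.093,0,0.079,0,5],[0.11,0,0.097,0,5],[0.125,0,0.116,0,5],[0.139,0,0.135,0,5],[0.152,0,0.156,0,5],[0.159,0,0.166,0,5],[0.165,0,0.177,0,5],[0.171,0,0.188,0,5],[0.176,0,0.199,0,5],[0.176,0,0.199,0,5]]';python3 -m crank '[[0.003,0,0.006,0,5],[0.006,0,0.012,0,5],[0.009,0,0.018,0,5],[0.01,0,0.024,0,5],[0.01,0,0.03,0,5],[0.01,0,0.03,0,5]]';python3 -c "
from h import *
print(delta([-.054,0,.06]))"
```

```text
time: 29.4
eef_pos: [0.4749, 0.1942, 0.0627]
tcp_rot: [[-1.0, -0.009, -0.0], [-0.009, 1.0, 0.0], [0.0, 0.0, -1.0]]
wrist_force: [-1.1, -1.1, 1.3]
finger_gap: 0.018
finger_force: 12.0
time: 30.0
eef_pos: [0.4737, 0.1942, 0.0586]
tcp_rot: [[-1.0, -0.009, 0.002], [-0.009, 1.0, 0.0], [-0.002, 0.0, -1.0]]
wrist_force: [-4.6, -2.4, 13.9]
finger_gap: 0.0178
finger_force: 12.0
tcp box [-0.0499 -0.0004  0.0586] yaw err -0.001 F [-4.55 -2.43 13.93] gap 0.0178 t 30.0
[ 0.021  0.002 -0.007]
```

Release, lift, then press gently on the tab with shut fingers to make sure it is fully closed.

```bash
python3 -m crank '[[0,0,-0.02,0,5],[0,0,-0.02,0,45],[0,0,-0.02,0,45],[0,0,-0.02,0,45],[0,0,-0.02,0,45],[0,0,-0.1,0,45],[0,0,-0.2,0,45],[0,0,-0.2,0,0],[0,0,-0.2,0,0],[0,0,-0.2,0,0],[0,0,-0.2,0,0],[0,0,-0.2,0,0],[0,0,-0.1,0,0],[0,0,-0.06,0,0],[0,0,-0.06,0,0]]' 10;python3 -m crank '[[0,0,0.01,0,0],[0,0,0.02,0,0],[0,0,0.025,0,0],[0,0,0.025,0,0]]'
```

```text
time: 31.5
eef_pos: [0.473, 0.1942, 0.0716]
tcp_rot: [[-1.0, -0.009, 0.001], [-0.009, 1.0, 0.0], [-0.001, 0.0, -1.0]]
wrist_force: [-7.3, -1.8, 23.5]
finger_gap: 0.0007
finger_force: 11.7
time: 31.9
eef_pos: [0.4731, 0.1944, 0.0706]
tcp_rot: [[-1.0, -0.01, 0.003], [-0.01, 1.0, 0.001], [-0.003, 0.001, -1.0]]
wrist_force: [-21.0, -5.4, 60.6]
finger_gap: 0.0003
finger_force: 30.5
```

It is rigidly at its stop. Retreat and check.

```bash
python3 -m crank '[[0,0,-0.02,0,0],[0,0,-0.1,0,0],[0,0,-0.3,0,0],[0,0,-0.6,0,0],[0.2,0,-0.7,0,0],[0.4,0,-0.7,0,0],[0.4,0,-0.7,0,0],[0.4,0,-0.7,0,0]]';python3 -c "
from h import *
print(delta([0,0,.1]))
t=env.capture('top');s=env.capture('scene')
for c in('top','scene'): print([(tobox(d['position']).round(3).tolist(),round(d['score'],2)) for d in env.search_frame('red_tab',c)])
for n in('top0','scene0'):
  o=cv2.imread(f'pics/{n}.png')[:,:,::-1];c=n[:-1];im=t if c=='top' else s
  x0,y0,x1,y1=(180,160,246,255) if c=='top' else (295,190,388,290)
  def m(i):
    h=cv2.cvtColor(np.ascontiguousarray(i),cv2.COLOR_RGB2HSV);k=(h[...,1]>120)&((h[...,0]<10)|(h[...,0]>170));return k[y0:y1,x0:x1]
  A,B=m(o),m(im);print(c,A.sum(),B.sum(),(A&B).sum())
print([(np.round(d['position'],3).tolist(),round(d['score'],2)) for n in('yellow_box','meter','tape','mug','grease_can','plug','screwdriver') for d in env.search_frame(n,'top')[:1]])"
```

```text
time: 32.7
eef_pos: [0.3928, 0.1935, 0.2042]
tcp_rot: [[-1.0, -0.009, 0.001], [-0.009, 1.0, 0.0], [-0.001, 0.0, -1.0]]
wrist_force: [0.4, -0.2, 0.6]
finger_gap: 0.0009
finger_force: 0.0
tcp box [-0.1308 -0.0004  0.2042] yaw err -0.0015 F [ 0.43 -0.16  0.55] gap 0.0009 t 32.7
[-0.654  0.001  0.522]
[([-0.006, 0.0, 0.101], 0.8)]
[([0.012, 0.197, 0.101], 0.82), ([0.012, 0.0, 0.105], 0.79)]
top 1102 1092 1072
scene 1354 1352 1341
[([0.531, -0.194, 0.061], 0.84), ([0.762, 0.006, 0.038], 0.92), ([0.543, -0.0, 0.015], 0.57), ([0.752, -0.178, 0.044], 0.78), ([0.53, -0.193, 0.06], 0.45), ([0.737, 0.211, 0.018], 0.69), ([0.365, -0.235, 0.019], 0.95)]
```

The red hood's outline matches its first closed picture in both views, and the robot touches nothing. Handing in.

```bash
python3 -c "
from cell import env
print(env.job_done())"
```

```text
the job is handed in; nothing more can be done
None
```

I opened the red hood fully, pushed the toggle to its green-dot stop and closed the hood fully and slowly, without touching the yellow box or the loose items; the job was handed in at about 33 s, and my last gentle-press check on the closed tab reached about 60 N at the wrist (limit 120 N).

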